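# Blank off the open port of an air manifold

### The arm

A 7-joint arm with a two-finger parallel gripper is mounted at the origin on a cart in front of the work surface, level with it; the furniture and walls round the work are solid. World frame = base frame: x ahead of the robot, y to its left, z up, the work surface at z = 0. Lengths are in m, angles in rad, forces in N, time in s.
With the tool pointing down it reaches from about 0.35 to 0.9 m from the base axis. Payload 8.1 kg.
Tool frame: the origin (TCP) lies on the centre line of the jaws, within the pads' length; the fingertips stand 19 mm ahead of it and the grasp point (between the pads) is the TCP; z points along the fingers, y is the direction in which the jaws open and shut (so a half turn about z gives the same grasp; the last joint's range is limited). The gripper opens to 92 mm and grips with 3 to 60 N. Pads are 19 mm wide; open, the fingers measure 130 mm over their backs; the gripper's body (75 mm by 190 mm) begins 47 mm behind the grasp point.
Start: joints at [-0.103, 0.434, 0.025, 1.573, -0.012, 1.134, -0.075], TCP at [0.625, -0, 0.246] pointing down, gripper open.
Joint ranges: [-2.62, 2.62], [-0.44, 2.09], [-1.27, 1.32], [0.08, 2.57], [-1.32, 4.46], [0.12, 2], [-2.74, 2.74]. Speed limits (rad/s): [2.22, 2.22, 3.01, 3.01, 3.14, 3.14, 3.14].

### API

Orientations are given as a rotation vector (axis times angle).
In Python, from cell import monitor, imaging, workorder, outline_of gives the robot as it stands.
- The arm moves only by the tool move_arm, never from a script. Its argument "series" is a list of rows, each a list of 6 numbers: the shift along the world's x, y, z in cm, then the turn, a rotation vector about the world's x, y, z in degrees. A call has 1 to 8 rows; each row shifts and turns the commanded pose from where the row before left it; what a row does not reach is not made up. A row lasts 1/10 s, in which the tool goes at most 50 mm and 8.59 degrees, less where a joint would pass 70% of its speed; a pose out of reach is approached as far as the arm can. A call with a gripper value outside its range is refused whole. "grip" is the opening, from 0 (shut) to 1 (fully open), set as the call begins (left out, the last holds). The fingers move at their own pace and stop on an object; "force" is the grip in N (left out, the last holds). Time passes only in rows, so rows that do not move let the fingers close. It gives the time, the measured TCP pose, the force and the opening at its end, in the units of the state.
- monitor.observe(): the state, without advancing time (a new reading comes with each control period).
- imaging.get_image(name): name is "scene" or "side" or "wrist"; returns a dict with "color" (480x640x3 uint8, red, green, blue), "fx", "fy", "cx", "cy" (pixels), "dist_coeffs" ([k1, k2, p1, p2, k3] as OpenCV has them; the pictures are not rectified), "rvec" (rotation vector, rad) and "tvec" (3), from world to camera coordinates, as OpenCV has them; the wrist camera has in their place "mount" (4x4, takes a point from camera to tool coordinates, whose origin is the TCP and whose axes are the flange's). Camera axes: x right, y down, z forward; pixel columns grow to the right and rows downward; lengths in m; the calibration is good to about 2 mm. A picture is of the moment at which its call begins: read the wrist's pose just before it. There is no depth.
- workorder.sign_off(): hands the job in, once; it reports no verdict.
Trained networks look in the newest picture that a camera, given by its name, has taken for a name from the list of things; names that differ only in an ending like _2 or _b are one class to them, and where a whole thing is asked for, a point or a joint stands for the part that bears it (a point fixed in the world has none). Each returns a list of dicts, best first, with "p" (0 to 1); they miss things now and then, are a little off and sometimes report something else, mostly with a low value. They report only what shows in the picture. A call takes as long as a camera call. They do not tell look-alikes from the thing itself.
- outline_of(camera, thing): "mask" (480x640 bool, what is visible of it) and "rect" ([left, top, width, height] in pixels, round what is visible of it).
The state is a dict: "clock": time; "joints": joint angles; "dq": joint speeds; "joint_efforts": joint torques, N m; "position": TCP position; "ee_rot": TCP orientation; "force": force on the tool from outside, world axes, zero at the start; "ft_torque": the same for the moment, N m; "width": opening from 0.0 (shut) to 1.0 (fully open).
Only numpy, scipy, OpenCV 4.12 (cv2) and the standard library are available. Lean on these libraries where they do the work, as an engineer would, in place of code of your own. Each camera call takes 0.05 s, during which the arm holds its last target. There are 200 camera calls.

### The job

Take the long blanking plug out of the wooden rack and push it straight down into the open push-fit port of the air manifold until it is fully home and locked; do not force it once it stops. Then tug it upward until the port's black collar lifts a little with it, to prove that it has locked, ease off, and let go of it, leaving the other things alone.

Things in the scene. Friction and masses are not known exactly. Their poses are not given: they have to be found in the camera images.
- plug: The long blanking plug, loose, standing head up in the rack; 96 mm tall, about 60 g. Steel stem 14 mm in diameter, 66 mm long; its lowest 5 mm taper to 9 mm, and a locking groove 8 mm in diameter runs from 8 to 20 mm above the foot. Origin: centre of the foot; z up the stem.
- plug_head (a point): Middle of the long plug's grip, 83 mm above its foot: black, ribbed, round, 26 mm in diameter, 26 mm tall, standing on a round flange 36 mm in diameter and 4 mm thick (66 to 70 mm above the foot). Fingers take the grip from above, their tips just above the flange. In the rack the flange's underside is 14 mm above the wood.
- short_plug: A short plug for another fitting, to be left in the rack: same head, flange and stem diameter, but the stem is only 52 mm long and has no groove, so that its flange sits right down on the wood. Origin: centre of the foot; z up.
- rack: Fixed wooden block, 50 mm (its x) by 160 mm (its y), 56 mm high, with three holes 15.6 mm in diameter and 52 mm deep in its top, at y = -50, 0 and +50 mm. The two plugs stand in the two outer holes, either way round; the middle one is empty. Origin: centre of its underside; z up.
- manifold: Air manifold, fixed to the bench: aluminium bar 54 mm (its x) by 200 mm (its y), 60 mm high. Three push-fit ports point up in a row along its y, 65 mm apart; the outer two already have plugs (flanges 36 mm in diameter, tops 123 mm above the bench), the middle one is open. Origin: centre of its underside; z up.
- port_mouth (a point): Centre of the open port's mouth, at the top of its collar at rest, 73 mm above the bench; z points up out of the port. A funnel about 20 mm wide narrows to a bore 15.6 mm wide. Locked and home, the plug's foot is somewhere between 32.5 and 57 mm below the mouth (underside of its flange 9 to 33.5 mm above it).
- lock_middle (a point): The port's axis 40 mm below the mouth. The lock inside cannot be seen; its depth differs by up to 22 mm from run to run, to be found by feel. Two spring jaws resist the stem with 5 to 15 N, then snap into its groove; 1 mm deeper the foot meets a rubber seal, giving 1.5 mm more as it resists with 2 to 20 N, then it is hard.
- collar (a joint): Lift of the open port's black collar (29 mm in diameter, 8 mm tall), in m: 0 at rest, 0.004 at its stop. Only a locked plug, after up to 2.5 mm of play, pulls it up: about 6 N start it, 10 N lift it 2 to 3 mm; a spring returns it. Not for the fingers. Pushing until 16 to 20 N is felt is enough; over 32 N between plug and manifold does damage.
- glue_bottle: Bystander: white glue bottle, 44 mm in diameter, 125 mm tall. Origin: centre of its underside.
- emery_roll: Bystander: brown roll of emery, 52 mm. Origin: centre of its underside.
- block_walnut: Bystander: dark wood block, 36 x 85 x 24 mm. Origin: centre of its underside.
There are look-alikes about, which are no part of the job. Leave any blue, purple or turquoise look-alike of the plug alone.

How it is judged:
By the outcome, as a careful person would: the job done as asked, in the order asked, and still so for the second after the job is handed in, with the robot touching nothing.
It also fails if it takes over 54 s, if anything falls off the work surface, if the arm or the gripper's body presses on something with over 40 N, if the wrist force passes 120 N, or if a joint passes its speed limit or range.

## Working session

There is one attempt and no reset: what is moved stays moved. The work goes in short steps, Python scripts to look and compute and a tool call to move; the robot and the scene stay as the last step left them, time stands still between calls to the robot, and variables do not carry over. Pictures are saved under pics/ and viewed, about 8 in all and at most 12, crops included, and the job is handed in when it is done.

Besides the shell and the picture viewer there is one more tool, called after "Emit:" in YAML: its name, and indented under it one key for each argument. move_arm: Moves the arm, as the interface text tells. Its arguments: {"type":"object","properties":{"series":{"type":"array"},"grip":{"type":"number"},"force":{"type":"number"}},"required":["series"]}

```bash
mkdir -p pics; cat > h.py <<'E'
import numpy as np, cv2
from cell import monitor, imaging, workorder, outline_of
from scipy.spatial.transform import Rotation as R
def cam(name):
    s=monitor.observe(); im=imaging.get_image(name)
    K=np.array([[im['fx'],0,im['cx']],[0,im['fy'],im['cy']],[0,0,1.]]); d=np.array(im['dist_coeffs'],float)
    if 'mount' in im:
        T=np.eye(4); T[:3,:3]=R.from_rotvec(s['ee_rot']).as_matrix(); T[:3,3]=s['position']
        W=np.linalg.inv(T@np.array(im['mount'])); Rm=W[:3,:3]; t=W[:3,3]
    else:
        Rm=R.from_rotvec(np.ravel(im['rvec'])).as_matrix(); t=np.ravel(im['tvec'])
    return dict(img=im['color'],K=K,d=d,R=Rm,t=t)
def ray(c,uv):
    p=cv2.undistortPoints(np.array([[uv]],float),c['K'],c['d']).ravel()
    return -c['R'].T@c['t'], c['R'].T@np.array([p[0],p[1],1])
def on_z(c,uv,z):
    o,v=ray(c,uv); return o+v*(z-o[2])/v[2]
def proj(c,P):
    return cv2.projectPoints(np.array(P,float).reshape(-1,3),cv2.Rodrigues(c['R'])[0],c['t'],c['K'],c['d'])[0].reshape(-1,2)
def save(c,n): cv2.imwrite('pics/'+n+'.png',c['img'][:,:,::-1])
E
python3 - <<'E'
from h import *
for n in ['scene','side']:
    c=cam(n); save(c,n+'0'); print(n,'campos',(-c['R'].T@c['t']).round(3))
    for th in ['plug','short_plug','rack','manifold','collar','plug_head','glue_bottle','emery_roll','block_walnut']:
        for o in outline_of(n,th)[:4]:
            if o['p']<.2: continue
            ys,xs=np.nonzero(o['mask']); print(th,round(o['p'],2),o['rect'],(xs.mean().round(),ys.mean().round()))
a=cv2.imread('pics/scene0.png');b=cv2.imread('pics/side0.png')
print(monitor.observe())
E
```

```text
scene campos [ 0.114 -0.597  0.868]
plug 0.73 [324.4, 203.5, 11.3, 33.9] (np.float64(329.0), np.float64(217.0))
plug 0.67 [305.3, 188.4, 13.4, 25.6] (np.float64(313.0), np.float64(198.0))
plug 0.65 [295.9, 219.4, 10.1, 21.6] (np.float64(300.0), np.float64(230.0))
plug 0.59 [252.0, 136.7, 8.6, 28.8] (np.float64(256.0), np.float64(149.0))
short_plug 0.53 [280.4, 201.9, 15.1, 15.2] (np.float64(289.0), np.float64(209.0))
short_plug 0.25 [292.8, 222.1, 12.5, 16.7] (np.float64(299.0), np.float64(231.0))
rack 0.9 [278.7, 207.0, 32.0, 56.3] (np.float64(295.0), np.float64(237.0))
manifold 0.79 [361.9, 266.9, 68.0, 107.2] (np.float64(397.0), np.float64(322.0))
collar 0.44 [392.6, 303.2, 10.0, 11.8] (np.float64(397.0), np.float64(309.0))
plug_head 0.8 [307.9, 186.3, 12.2, 31.0] (np.float64(313.0), np.float64(198.0))
plug_head 0.58 [292.2, 222.6, 14.7, 16.1] (np.float64(300.0), np.float64(231.0))
plug_head 0.53 [324.0, 201.5, 11.8, 37.1] (np.float64(329.0), np.float64(217.0))
plug_head 0.47 [248.2, 136.8, 13.6, 29.4] (np.float64(256.0), np.float64(148.0))
glue_bottle 0.71 [457.3, 342.6, 27.5, 42
[... 1425 characters left out ...]
np.float64(290.0))
{'clock': 1.0, 'joints': array([-0.10258808,  0.43448394,  0.02500466,  1.57319143, -0.01163585,
        1.13403516, -0.07510047]), 'dq': array([-0.0006948 , -0.00101978,  0.00024438, -0.00157314,  0.00145952,
       -0.00143003, -0.00078453]), 'joint_efforts': array([-1.14489027e-03, -6.67680216e+01,  9.83196460e-01, -3.14815092e+01,
       -6.07743300e-02,  3.28262080e-02,  4.39584267e-05]), 'position': array([ 6.25004428e-01, -2.58196539e-05,  2.45755190e-01]), 'ee_rot': array([2.22156853e+00, 2.22130957e+00, 5.20622297e-05]), 'force': array([ 0.56729089,  0.1778867 , -0.68718881]), 'ft_torque': array([-0.03658153,  0.04345904,  0.0334619 ]), 'width': 0.998026223971789}
```

View pics/scene0.png

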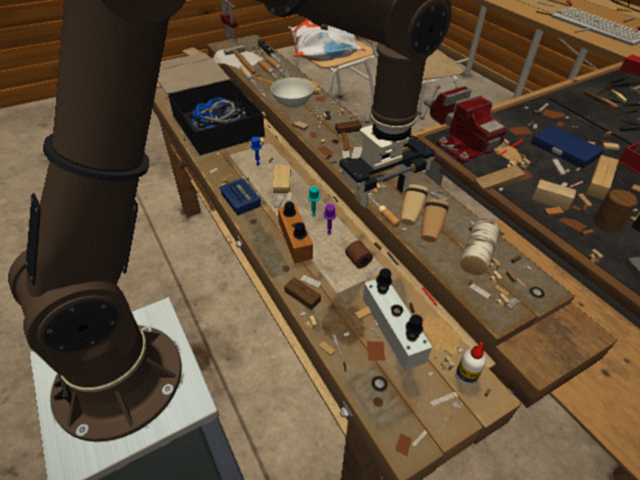

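View pics/side0.png

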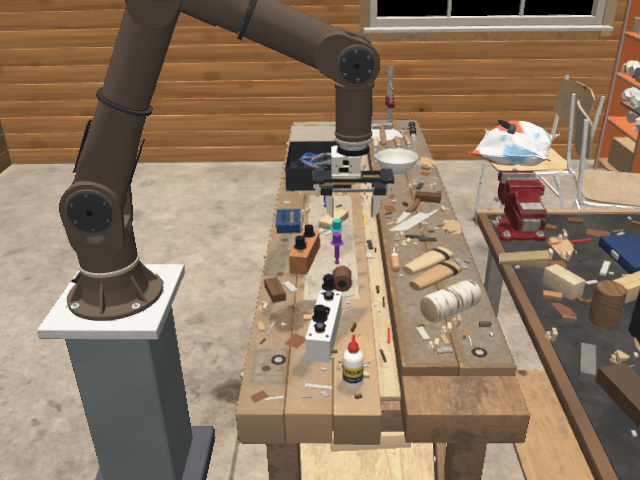

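The rack in the scene view at (295,237) holds two black-headed plugs, at (290,209) and (300,231). The look-alikes stand outside it: turquoise (314,198), purple (329,217) and blue (256,149). The manifold is at (397,322), with its open port at (397,309). Next I'll enlarge the rack to tell long from short, and compute rough positions.

```bash
python3 - <<'E'
from h import *
c=cam('scene'); s=cam('side')
for n,uv,z in [('rackfar head',(290,209),.08),('racknear head',(300,231),.08),('collar',(397,309),.073),('manifold far head',(385,280),.12),('manifold near head',(414,326),.12),('emery',(359,255),.02),('walnut',(302,293),.02),('glue',(470,365),.05),('purple',(329,217),.05),('turq',(314,198),.05)]:
    print(n,on_z(c,uv,z).round(3))
for n,uv,z in [('far',(309,230),.08),('near',(300,244),.08),('collar',(323,303),.073)]: print('side',n,on_z(s,uv,z).round(3))
a=cv2.resize(c['img'][175:275,260:360],None,fx=5,fy=5,interpolation=2)
b=cv2.resize(s['img'][205:290,260:320],None,fx=5,fy=5.88,interpolation=2)
b=cv2.resize(b,(300,500)); cv2.imwrite('pics/rack.png',np.hstack([a,b])[:,:,::-1])
E
```

```text
rackfar head [0.504 0.215 0.08 ]
racknear head [0.488 0.129 0.08 ]
collar [ 0.557 -0.176  0.073]
manifold far head [ 0.555 -0.128  0.12 ]
manifold near head [ 0.535 -0.25   0.12 ]
emery [0.605 0.034 0.02 ]
walnut [ 0.421 -0.002  0.02 ]
glue [ 0.614 -0.344  0.05 ]
purple [0.594 0.166 0.05 ]
turq [0.598 0.254 0.05 ]
side far [0.509 0.207 0.08 ]
side near [0.487 0.123 0.08 ]
side collar [ 0.554 -0.154  0.073]
```

View pics/rack.png

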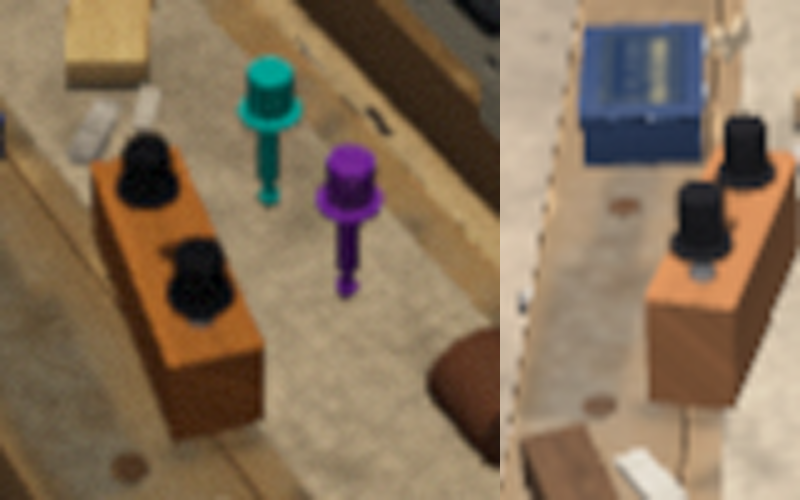

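The near plug, at scene (300,231) and crop (200,280), shows bare steel stem under its flange, so it is the long one. The far plug at (290,209) has its flange right on the wood, so it is the short one. The coloured plugs are look-alikes. Now I'll move above the near plug and turn the jaws about -10° to suit the manifold.

Emit:
move_arm:
  series:
    - [-2.25,2.1,0,0,0,-1.7]
    - [-2.25,2.1,0,0,0,-1.7]
    - [-2.25,2.1,0,0,0,-1.7]
    - [-2.25,2.1,0,0,0,-1.7]
    - [-2.25,2.1,0,0,0,-1.7]
    - [-2.25,2.1,0,0,0,-1.7]
    - [0,0,0,0,0,0]
    - [0,0,0,0,0,0]
  grip: 1

```text
clock: 1.9
position: [0.49, 0.1264, 0.2461]
ee_rot: [2.408, 2.017, 0.001]
force: [0.4, -0.4, 0.5]
width: 1.002
```

```bash
python3 - <<'E'
from h import *
c=cam('wrist'); save(c,'w1'); s=monitor.observe(); print(s['position'],s['ee_rot'],s['force'],s['clock'],'cam',(-c['R'].T@c['t']).round(3))
for th in ['plug','plug_head','short_plug','rack']:
    for o in outline_of('wrist',th)[:4]:
        if o['p']<.2: continue
        ys,xs=np.nonzero(o['mask']); m=(xs.mean(),ys.mean()); print(th,round(o['p'],2),o['rect'],np.round(m),on_z(c,m,.087).round(4))
print(proj(c,[[.49,.125,.1],[.49,.125,.072]]))
E
```

```text
[0.49051905 0.12559151 0.24600263] [2.40950769e+00 2.01489393e+00 8.43281193e-04] [ 0.75428876 -0.07234305 -0.41061594] 1.95 cam [0.504 0.209 0.385]
plug 0.93 [412.3, 148.4, 50.6, 42.6] [435. 169.] [0.585  0.1568 0.087 ]
plug 0.88 [300.5, 197.4, 41.1, 46.2] [320. 219.] [0.4877 0.1322 0.087 ]
plug 0.78 [401.1, 36.6, 48.7, 55.2] [424.  63.] [0.5847 0.2366 0.087 ]
plug_head 0.88 [397.9, 38.2, 55.0, 45.9] [424.  63.] [0.5847 0.2367 0.087 ]
plug_head 0.63 [411.3, 146.3, 52.7, 43.7] [436. 169.] [0.5853 0.1567 0.087 ]
plug_head 0.57 [299.8, 195.2, 41.1, 44.8] [320. 219.] [0.4878 0.1324 0.087 ]
short_plug 0.67 [293.6, 58.7, 62.5, 189.3] [323. 148.] [0.4998 0.1882 0.087 ]
short_plug 0.55 [303.6, 74.3, 40.8, 48.3] [324.  96.] [0.5075 0.2258 0.087 ]
rack 0.79 [292.9, 61.5, 62.5, 185.7] [322. 147.] [0.4997 0.1888 0.087 ]
[[324.35542417 231.90386897]
 [324.28621907 222.54551901]]
```

View pics/w1.png

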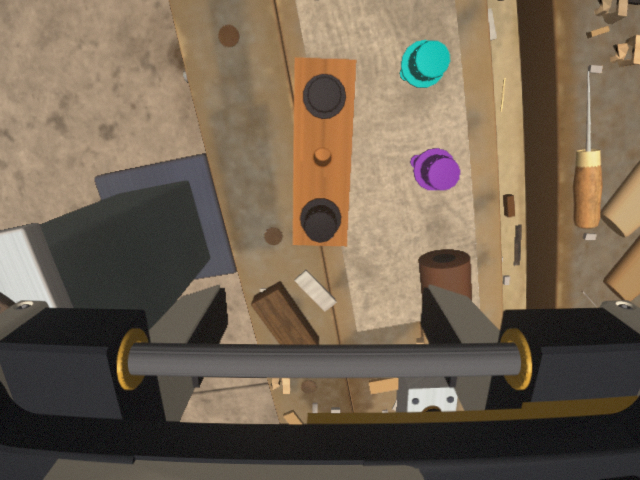

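The wrist view shows the long plug at (320,220), the empty middle hole at (322,156) and the short plug at (324,96). The look-alikes are off to the side at (425,63) and (436,169). I'll go lower and look once more.

Emit:
move_arm:
  series:
    - [0,0.2,-2.0,0,0,0]
    - [-0.1,0.1,-2.5,0,0,0]
    - [-0.1,0.1,-2.5,0,0,0]
    - [0,0,0,0,0,0]
    - [0,0,0,0,0,0]

```text
clock: 2.65
position: [0.4883, 0.1296, 0.1759]
ee_rot: [-2.411, -2.014, 0.001]
force: [0.5, -0.0, -0.1]
width: 0.999
```

```bash
python3 - <<'E'
from h import *
c=cam('wrist'); s=monitor.observe(); print(s['position'],s['force'],s['clock'])
for th in ['plug','plug_head']:
    for o in outline_of('wrist',th)[:4]:
        if o['p']<.2: continue
        x,y,w,h=o['rect']; m=(x+w/2,y+h/2); print(th,round(o['p'],2),o['rect'],on_z(c,m,.074).round(4),on_z(c,m,.087).round(4))
im=c['img'].copy()
a=np.linspace(0,6.283,40)
for z,r,col in [(.1,.013,(0,255,0)),(.074,.018,(255,0,0))]:
    P=np.c_[.488+r*np.cos(a),.129+r*np.sin(a),0*a+z]
    cv2.polylines(im,[proj(c,P).round().astype(int)],True,col,1)
p=proj(c,[.488,.129,.087])[0].astype(int); print(p)
x0,y0=max(p[0]-60,0),max(p[1]-60,0)
cv2.imwrite('pics/w2.png',cv2.resize(im[y0:y0+120,x0:x0+120,::-1],None,fx=5,fy=5,interpolation=2))
E
```

```text
[0.48880174 0.12980362 0.17664654] [0.58325233 0.35608764 0.06169274] 2.7
plug 0.82 [422.5, 18.9, 68.8, 67.5] [0.5878 0.2371 0.074 ] [0.5832 0.2358 0.087 ]
plug 0.8 [296.7, 224.7, 51.8, 56.9] [0.4866 0.1266 0.074 ] [0.4875 0.1312 0.087 ]
plug 0.69 [432.1, 160.7, 73.4, 55.6] [0.5884 0.1537 0.074 ] [0.5838 0.1569 0.087 ]
plug_head 0.9 [299.1, 222.7, 49.8, 60.9] [0.4875 0.1264 0.074 ] [0.4884 0.1311 0.087 ]
plug_head 0.82 [432.3, 157.1, 73.0, 57.1] [0.5885 0.1556 0.074 ] [0.5839 0.1587 0.087 ]
plug_head 0.65 [419.2, 19.7, 75.1, 62.7] [0.5878 0.238  0.074 ] [0.5832 0.2366 0.087 ]
[324 256]
```

View pics/w2.png

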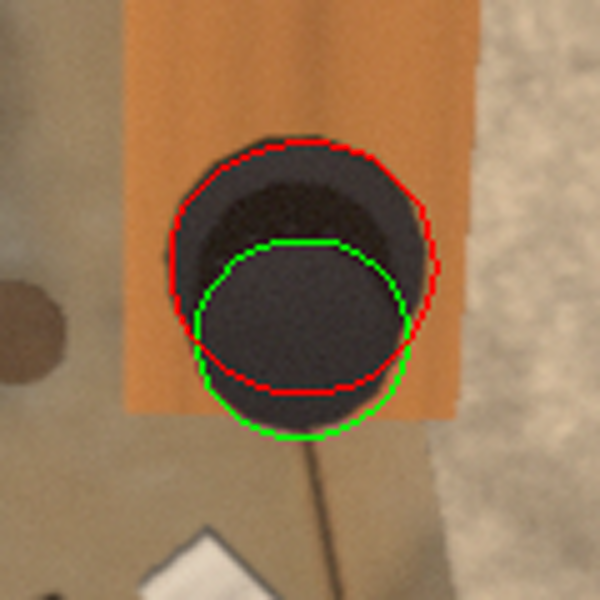

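The overlay at (0.488, 0.129) agrees with the plug to about 1 mm: the true centre is about 1 mm towards -x. Now I'll descend and grip.

Emit:
move_arm:
  series:
    - [-0.1,0,-2.5,0,0,0]
    - [0,0,-2.5,0,0,0]
    - [0,0,-2.0,0,0,0]
    - [0,0,-1.0,0,0,0]
    - [0,0,0,0,0,0]

```text
clock: 3.3
position: [0.4869, 0.1299, 0.0954]
ee_rot: [-2.41, -2.015, 0.001]
force: [-0.2, -0.1, -0.1]
width: 0.998
```

Emit:
move_arm:
  series:
    - [0,0,0,0,0,0]
    - [0,0,0,0,0,0]
    - [0,0,0,0,0,0]
    - [0,0,0,0,0,0]
    - [0,0,0,0,0,0]
    - [0,0,0,0,0,0]
  grip: 0
  force: 40

```text
clock: 3.9
position: [0.4871, 0.13, 0.0959]
ee_rot: [2.41, 2.015, 0.0]
force: [0.1, 0.0, -0.2]
width: 0.527
```

Emit:
move_arm:
  series:
    - [0,0,0,0,0,0]
    - [0,0,0,0,0,0]
    - [0,0,0,0,0,0]
    - [0,0,0,0,0,0]
    - [0,0,0,0,0,0]

```text
clock: 4.4
position: [0.487, 0.13, 0.0957]
ee_rot: [-2.41, -2.015, 0.0]
force: [0.5, -0.3, -0.0]
width: 0.275
```

Emit:
move_arm:
  series:
    - [0,0,0,0,0,0]
    - [0,0,1.0,0,0,0]
    - [0,0,1.5,0,0,0]
    - [0,0,2.0,0,0,0]
    - [0,0,2.0,0,0,0]
    - [0,0,2.0,0,0,0]
    - [0,0,2.0,0,0,0]
    - [0,0,1.0,0,0,0]

```text
clock: 5.2
position: [0.4876, 0.1302, 0.213]
ee_rot: [2.41, 2.014, 0.004]
force: [0.3, 1.3, -0.6]
width: 0.274
```

Emit:
move_arm:
  series:
    - [0,-2.0,1.5,0,0,0]
    - [0.9,-4.4,1.5,0,0,0]
    - [0.9,-4.8,0,0,0,0]
    - [0.9,-4.8,0,0,0,0]
    - [0.9,-4.8,0,0,0,0]
    - [0.9,-4.8,0,0,0,0]
    - [0.9,-4.8,0,0,0,0]
    - [0.9,-4.6,0,0,0,0]

```text
clock: 6.0
position: [0.5498, -0.2222, 0.2408]
ee_rot: [-2.41, -2.015, 0.0]
force: [0.2, 0.2, 0.3]
width: 0.267
```

Emit:
move_arm:
  series:
    - [0,0,0,0,0,0]
    - [0,0,0,0,0,0]
    - [0,0,0,0,0,0]

```text
clock: 6.3
position: [0.5499, -0.2186, 0.2405]
ee_rot: [-2.408, -2.016, -0.0]
force: [0.3, 1.0, -0.4]
width: 0.275
```

```bash
python3 - <<'E'
from h import *
c=cam('wrist'); s=monitor.observe(); print(s['position'],s['ee_rot'],s['force'],s['ft_torque'],s['clock']); save(c,'w3')
for th in ['collar','manifold','plug_head']:
    for o in outline_of('wrist',th)[:4]:
        if o['p']<.2: continue
        x,y,w,h=o['rect']; m=(x+w/2,y+h/2); print(th,round(o['p'],2),o['rect'],on_z(c,m,.073).round(4),on_z(c,m,.06).round(4))
E
```

```text
[ 0.5500144  -0.21829072  0.24060822] [-2.40736263e+00 -2.01693873e+00 -5.28561152e-04] [ 0.65606459 -0.19309216 -1.14452789] [-0.02484703  0.00441839 -0.02423754] 6.35
collar 0.61 [306.5, 157.6, 34.5, 30.6] [ 0.5569 -0.1769  0.073 ] [ 0.5565 -0.1786  0.06  ]
manifold 0.8 [284.7, 19.4, 73.5, 259.0] [ 0.5584 -0.1577  0.073 ] [ 0.5582 -0.1587  0.06  ]
manifold 0.45 [295.2, 246.4, 59.9, 97.9] [ 0.5389 -0.2849  0.073 ] [ 0.5378 -0.2912  0.06  ]
plug_head 0.97 [294.3, 248.8, 58.2, 96.2] [ 0.537  -0.2861  0.073 ] [ 0.5359 -0.2925  0.06  ]
```

View pics/w3.png

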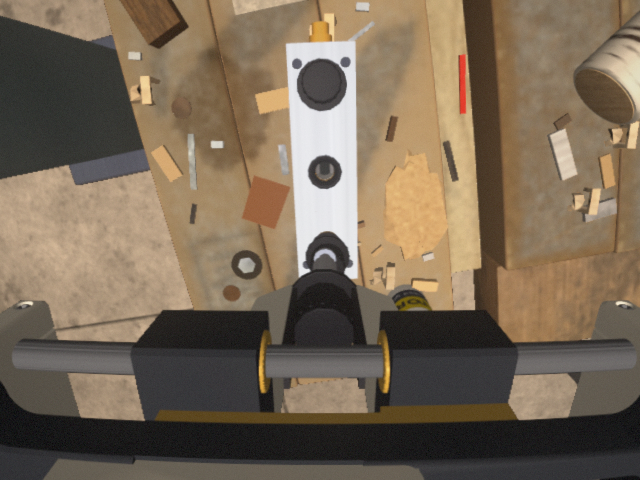

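The open port is at (324,172), with a filled neighbour at (322,85) and the held plug's foot near (324,257). I'll check both predictions in one crop.

```bash
python3 - <<'E'
from h import *
c=cam('wrist'); s=monitor.observe(); im=c['img']; k=5
x0,y0=264,140
a=np.linspace(0,6.283,60)
T=R.from_rotvec(s['ee_rot']).as_matrix(); p=s['position']
print('tool z',T[:,2])
big=cv2.resize(im[y0:y0+140,x0:x0+120],None,fx=k,fy=k,interpolation=2)[...,::-1].copy()
def circ(ctr,r,z,col):
    P=np.c_[ctr[0]+r*np.cos(a),ctr[1]+r*np.sin(a),0*a+z]
    cv2.polylines(big,[((proj(c,P)-[x0,y0]+.5)*k-.5).round().astype(int)],True,col,1)
circ((.557,-.177),.0145,.073,(0,0,255)); circ((.557,-.177),.010,.073,(0,255,0))
f=p[:2]
circ(f,.0045,p[2]-.092,(0,255,0)); circ(f,.007,p[2]-.087,(0,0,255)); 
circ(f,.018,p[2]-.092+.066,(255,255,0)); print(p)
big=big[:595]
cv2.imwrite('pics/w4.png',cv2.resize(big,None,fx=1,fy=1))
E
```

```text
tool z [ 2.17510850e-04  2.57113823e-04 -9.99999943e-01]
[ 0.55013388 -0.21893058  0.24091153]
```

View pics/w4.png

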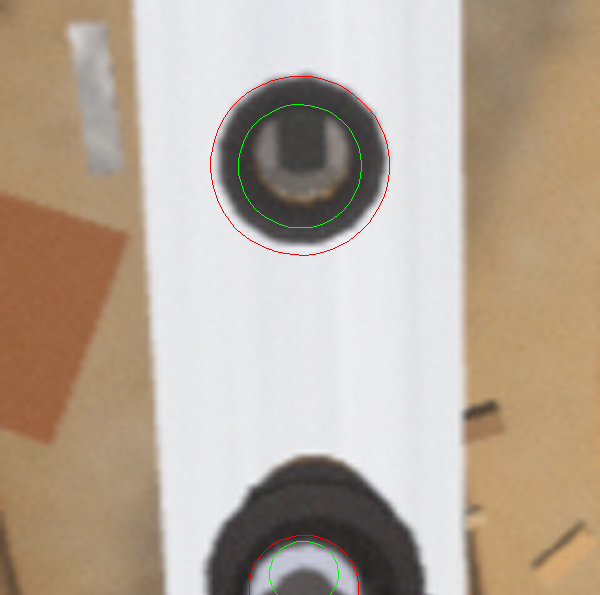

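The overlays agree: the foot matches, and the port is about 1 mm further along +y, at about (0.5575, -0.176). Moving above the port.

Emit:
move_arm:
  series:
    - [0.35,2.0,0,0,0,0]
    - [0.4,2.25,-1.0,0,0,0]
    - [0,0,-2.5,0,0,0]
    - [0,0,-2.3,0,0,0]
    - [0,0,-1.0,0,0,0]
    - [0,0,0,0,0,0]
    - [0,0,0,0,0,0]
    - [0,0,0,0,0,0]

```text
clock: 7.35
position: [0.5583, -0.1778, 0.174]
ee_rot: [2.409, 2.014, 0.002]
force: [-0.3, -0.6, -0.7]
width: 0.272
```

```bash
python3 - <<'E'
from h import *
L=[]
for n in ['wrist','scene','side']:
    c=cam(n); s=monitor.observe(); L.append(s['position']); p=s['position']
    q=proj(c,[.5575,-.176,.08])[0].round().astype(int); w=60 if n=='wrist' else 25
    t=cv2.resize(c['img'][q[1]-w:q[1]+w,q[0]-w:q[0]+w],(260,260),interpolation=2); print(n,q)
    cv2.imwrite(f'pics/a_{n}.png',t[...,::-1])
print(np.mean(L,0),s['force'],s['clock'])
cv2.imwrite('pics/a.png',np.hstack([cv2.imread(f'pics/a_{n}.png') for n in ['wrist','scene','side']]))
E
```

```text
wrist [322 250]
scene [397 307]
side [324 306]
[ 0.55809622 -0.1777794   0.17377982] [-0.4912744  -0.64635203 -0.98586948] 7.5
```

View pics/a.png

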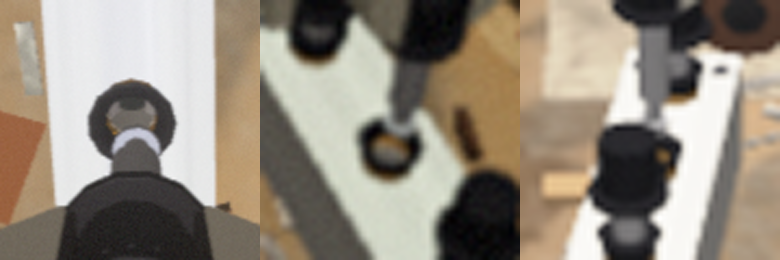

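```bash
python3 - <<'E'
from h import *
f=[.5581,-.1778,.0818]; m=[.5575,-.176,.073]
for n,obs in [('scene',[(399.3,307),(397,310.3)]),('wrist',[(322-60+135/2.167,250-60+133/2.167),(262+131/2.167,190+121/2.167)])]:
    c=cam(n); print(n,'pred foot',proj(c,f)[0].round(1),'obs',obs[0],'| pred mouth',proj(c,m)[0].round(1),'obs',obs[1],'mouth world',on_z(c,obs[1],.073).round(4),'foot world',on_z(c,obs[0],.0818).round(4))
    J=[(proj(c,np.array(m)+d)-proj(c,m))[0].round(2) for d in ([.001,0,0],[0,.001,0])]; print('px per mm',J)
E
```

```text
scene pred foot [398.2 306.9] obs (399.3, 307) | pred mouth [397.  308.9] obs (397, 310.3) mouth world [ 0.5554 -0.179   0.073 ] foot world [ 0.5599 -0.1791  0.0818]
px per mm [array([ 0.38, -0.19]), array([-0.28, -0.33])]
wrist pred foot [324.4 254.1] obs (324.2981079833872, 251.37517305029996) | pred mouth [323.1 247.3] obs (322.45223811721274, 245.83756345177665) mouth world [ 0.5573 -0.1749  0.073 ] foot world [ 0.5583 -0.1759  0.0818]
px per mm [array([ 1.46, -0.25]), array([-0.26, -1.38])]
```

Emit:
move_arm:
  series:
    - [-0.15,0.1,0,0,0,0]
    - [0,0,-0.4,0,0,0]
    - [0,0,-0.4,0,0,0]
    - [0,0,-0.4,0,0,0]
    - [0,0,-0.3,0,0,0]
    - [0,0,0,0,0,0]

```text
clock: 8.2
position: [0.5558, -0.1764, 0.1571]
ee_rot: [-2.41, -2.015, 0.001]
force: [0.1, 0.3, -0.7]
width: 0.271
```

Emit:
move_arm:
  series:
    - [0,0,-0.3,0,0,0]
    - [0,0,-0.3,0,0,0]
    - [0,0,0,0,0,0]

```text
clock: 8.5
position: [0.5562, -0.1764, 0.1515]
ee_rot: [2.41, 2.015, 0.0]
force: [0.8, -0.5, -0.4]
width: 0.27
```

Emit:
move_arm:
  series:
    - [0,0,-0.25,0,0,0]
    - [0,0,-0.25,0,0,0]
    - [0,0,0,0,0,0]

```text
clock: 8.8
position: [0.5562, -0.1764, 0.1465]
ee_rot: [2.41, 2.015, 0.0]
force: [1.5, 1.1, -1.1]
width: 0.272
```

Emit:
move_arm:
  series:
    - [0,0,-0.15,0,0,0]
    - [0,0,-0.15,0,0,0]
    - [0,0,0,0,0,0]

```text
clock: 9.1
position: [0.5562, -0.1765, 0.1437]
ee_rot: [2.41, 2.015, 0.0]
force: [1.5, 0.7, -1.3]
width: 0.27
```

Emit:
move_arm:
  series:
    - [0,0,-0.15,0,0,0]
    - [0,0,0,0,0,0]

```text
clock: 9.3
position: [0.5562, -0.1765, 0.1422]
ee_rot: [2.41, 2.015, 0.0]
force: [2.0, 0.9, -1.1]
width: 0.273
```

Emit:
move_arm:
  series:
    - [0,0,-0.15,0,0,0]
    - [0,0,0,0,0,0]

```text
clock: 9.5
position: [0.5563, -0.1767, 0.1408]
ee_rot: [2.41, 2.015, 0.001]
force: [2.5, 0.7, -0.4]
width: 0.267
```

Emit:
move_arm:
  series:
    - [0.05,0.02,-0.1,0,0,0]
    - [0,0,-0.1,0,0,0]
    - [0,0,0,0,0,0]

```text
clock: 9.8
position: [0.5568, -0.1766, 0.1391]
ee_rot: [2.41, 2.014, 0.001]
force: [1.6, -0.4, 4.6]
width: 0.272
```

Emit:
move_arm:
  series:
    - [0,0,-0.15,0,0,0]
    - [0,0,0,0,0,0]

```text
clock: 10.0
position: [0.5568, -0.1766, 0.1378]
ee_rot: [2.41, 2.014, 0.001]
force: [-0.1, 0.5, 7.6]
width: 0.27
```

Emit:
move_arm:
  series:
    - [0,0,-0.15,0,0,0]
    - [0,0,0,0,0,0]

```text
clock: 10.2
position: [0.5568, -0.1766, 0.1364]
ee_rot: [2.41, 2.014, 0.001]
force: [1.1, -0.2, 7.1]
width: 0.268
```

Emit:
move_arm:
  series:
    - [0,0,-0.15,0,0,0]
    - [0,0,0,0,0,0]

```text
clock: 10.4
position: [0.5569, -0.1767, 0.1351]
ee_rot: [2.41, 2.014, 0.001]
force: [0.6, 1.0, 8.7]
width: 0.273
```

Emit:
move_arm:
  series:
    - [0,0,-0.15,0,0,0]
    - [0,0,0,0,0,0]

```text
clock: 10.6
position: [0.5566, -0.1765, 0.1329]
ee_rot: [2.41, 2.015, 0.0]
force: [2.2, 0.1, 2.2]
width: 0.271
```

Emit:
move_arm:
  series:
    - [0,0,-0.1,0,0,0]
    - [0,0,0,0,0,0]

```text
clock: 10.8
position: [0.5566, -0.1764, 0.1318]
ee_rot: [2.41, 2.015, 0.0]
force: [1.8, -0.7, 3.3]
width: 0.27
```

Emit:
move_arm:
  series:
    - [0,0,-0.05,0,0,0]
    - [0,0,0,0,0,0]

```text
clock: 11.0
position: [0.5566, -0.1764, 0.1313]
ee_rot: [2.41, 2.015, 0.0]
force: [1.5, 0.2, 3.6]
width: 0.274
```

Emit:
move_arm:
  series:
    - [0,0,-0.05,0,0,0]
    - [0,0,0,0,0,0]

```text
clock: 11.2
position: [0.5566, -0.1763, 0.1308]
ee_rot: [2.41, 2.015, 0.0]
force: [2.0, -0.7, 4.4]
width: 0.27
```

Emit:
move_arm:
  series:
    - [0,0,-0.05,0,0,0]
    - [0,0,0,0,0,0]

```text
clock: 11.4
position: [0.5566, -0.1763, 0.1302]
ee_rot: [2.41, 2.015, 0.0]
force: [1.9, 0.3, 5.2]
width: 0.276
```

Emit:
move_arm:
  series:
    - [0,0,-0.04,0,0,0]
    - [0,0,0,0,0,0]

```text
clock: 11.6
position: [0.5563, -0.1761, 0.1293]
ee_rot: [-2.41, -2.015, 0.0]
force: [2.6, 0.3, -1.4]
width: 0.271
```

Emit:
move_arm:
  series:
    - [0,0,-0.05,0,0,0]
    - [0,0,0,0,0,0]

```text
clock: 11.8
position: [0.5564, -0.1762, 0.1291]
ee_rot: [-2.41, -2.015, 0.0]
force: [1.5, 0.5, -0.3]
width: 0.269
```

Emit:
move_arm:
  series:
    - [0,0,-0.05,0,0,0]
    - [0,0,0,0,0,0]

```text
clock: 12.0
position: [0.5564, -0.1763, 0.1287]
ee_rot: [-2.41, -2.015, 0.0]
force: [3.1, 0.5, -0.0]
width: 0.275
```

Emit:
move_arm:
  series:
    - [0,0,-0.05,0,0,0]
    - [0,0,0,0,0,0]

```text
clock: 12.2
position: [0.5565, -0.1764, 0.1284]
ee_rot: [2.41, 2.015, 0.0]
force: [2.0, 0.7, 1.9]
width: 0.271
```

Emit:
move_arm:
  series:
    - [0,0,-0.05,0,0,0]
    - [0,0,0,0,0,0]

```text
clock: 12.4
position: [0.5566, -0.1764, 0.1281]
ee_rot: [2.41, 2.015, 0.0]
force: [0.9, 0.8, 4.1]
width: 0.273
```

Emit:
move_arm:
  series:
    - [0,0,-0.05,0,0,0]
    - [0,0,0,0,0,0]

```text
clock: 12.6
position: [0.5566, -0.1764, 0.1278]
ee_rot: [2.41, 2.015, 0.001]
force: [0.9, 1.3, 7.0]
width: 0.271
```

The jaws snapped near z = 0.129, and the resistance is now rising as the seal should. I'll continue in 0.5 mm steps.

Emit:
move_arm:
  series:
    - [0,0,-0.05,0,0,0]
    - [0,0,0,0,0,0]

```text
clock: 12.8
position: [0.5567, -0.1765, 0.1276]
ee_rot: [2.41, 2.015, 0.001]
force: [-0.5, -0.3, 9.6]
width: 0.273
```

Emit:
move_arm:
  series:
    - [0,0,-0.05,0,0,0]
    - [0,0,0,0,0,0]

```text
clock: 13.0
position: [0.5568, -0.1765, 0.1273]
ee_rot: [2.41, 2.014, 0.001]
force: [-0.2, 1.1, 12.4]
width: 0.27
```

Emit:
move_arm:
  series:
    - [0,0,-0.05,0,0,0]
    - [0,0,0,0,0,0]

```text
clock: 13.2
position: [0.5569, -0.1766, 0.127]
ee_rot: [2.41, 2.014, 0.001]
force: [-1.2, 0.6, 14.5]
width: 0.269
```

Emit:
move_arm:
  series:
    - [0,0,-0.05,0,0,0]
    - [0,0,0,0,0,0]

```text
clock: 13.4
position: [0.557, -0.1766, 0.1268]
ee_rot: [2.41, 2.014, 0.002]
force: [-2.0, 0.6, 17.3]
width: 0.272
```

Emit:
move_arm:
  series:
    - [0,0,-0.04,0,0,0]
    - [0,0,0,0,0,0]

```text
clock: 13.6
position: [0.557, -0.1767, 0.1266]
ee_rot: [2.409, 2.014, 0.002]
force: [-3.1, 0.9, 18.8]
width: 0.272
```

19 N felt, so it is home. Now the upward tug, in small steps.

Emit:
move_arm:
  series:
    - [0,0,0.2,0,0,0]
    - [0,0,0.2,0,0,0]
    - [0,0,0,0,0,0]

```text
clock: 13.9
position: [0.5565, -0.1763, 0.1289]
ee_rot: [2.41, 2.015, 0.0]
force: [2.4, -0.8, 0.5]
width: 0.271
```

Emit:
move_arm:
  series:
    - [0,0,0.1,0,0,0]
    - [0,0,0.1,0,0,0]
    - [0,0,0,0,0,0]

```text
clock: 14.2
position: [0.5562, -0.1762, 0.1302]
ee_rot: [-2.41, -2.015, 0.001]
force: [3.9, -0.5, -8.6]
width: 0.271
```

Emit:
move_arm:
  series:
    - [0,0,0.1,0,0,0]
    - [0,0,0,0,0,0]

```text
clock: 14.4
position: [0.5562, -0.1762, 0.1315]
ee_rot: [-2.41, -2.015, 0.001]
force: [4.8, -0.1, -12.5]
width: 0.272
```

Emit:
move_arm:
  series:
    - [0,0,0.1,0,0,0]
    - [0,0,0,0,0,0]

```text
clock: 14.6
position: [0.5562, -0.1762, 0.1327]
ee_rot: [-2.41, -2.015, 0.001]
force: [4.4, -0.3, -12.3]
width: 0.269
```

```bash
python3 - <<'E'
from h import *
F=[];T=[]
for n,w in [('wrist',50),('scene',22)]:
    c=cam(n); F.append(monitor.observe()['force'].round(1))
    q=proj(c,[.557,-.176,.08])[0].round().astype(int)
    cv2.imwrite(f'pics/tug_{n}.png',c['img'][...,::-1])
    T.append(cv2.resize(c['img'][q[1]-w:q[1]+w,q[0]-w:q[0]+w,::-1],(400,400),interpolation=2))
cv2.imwrite('pics/tug.png',np.hstack(T)); s=monitor.observe(); print(F,s['position'],s['clock'])
E
```

```text
[array([  4.2,   1.2, -12.6]), array([  4.5,   0.5, -12.4])] [ 0.55620944 -0.17622944  0.13269598] 14.7
```

View pics/tug.png

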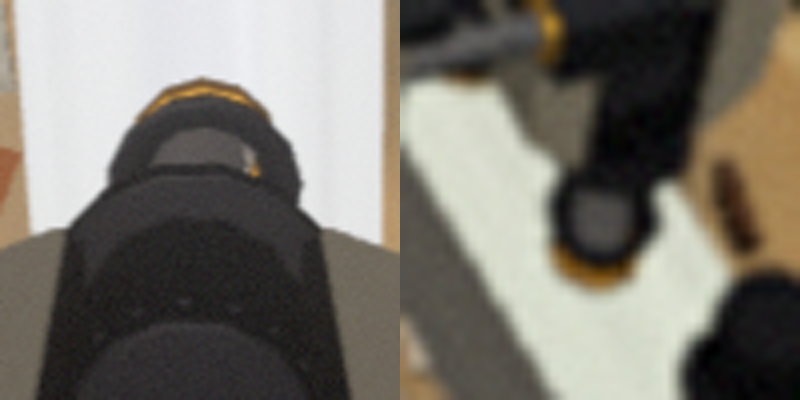

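Brass now shows under the black collar, in the wrist crop at (205,95) and the scene crop at (590,265). In the earlier view it was hidden there. The collar has lifted with the plug, so the lock is proven; now I'll ease off.

Emit:
move_arm:
  series:
    - [0,0,-0.15,0,0,0]
    - [0,0,-0.15,0,0,0]
    - [0,0,0,0,0,0]

```text
clock: 15.0
position: [0.5564, -0.1763, 0.1299]
ee_rot: [-2.41, -2.015, 0.0]
force: [2.3, 0.0, -9.2]
width: 0.272
```

Emit:
move_arm:
  series:
    - [0,0,-0.1,0,0,0]
    - [0,0,0,0,0,0]

```text
clock: 15.2
position: [0.5566, -0.1764, 0.1293]
ee_rot: [2.41, 2.015, 0.0]
force: [1.8, 1.2, -3.3]
width: 0.274
```

Emit:
move_arm:
  series:
    - [0,0,-0.1,0,0,0]
    - [0,0,0,0,0,0]

```text
clock: 15.4
position: [0.5568, -0.1765, 0.1285]
ee_rot: [2.41, 2.015, 0.001]
force: [0.9, 0.8, 0.4]
width: 0.27
```

Emit:
move_arm:
  series:
    - [0,0,-0.05,0,0,0]
    - [0,0,0,0,0,0]

```text
clock: 15.6
position: [0.5568, -0.1765, 0.128]
ee_rot: [2.41, 2.014, 0.001]
force: [0.8, 0.6, 5.5]
width: 0.274
```

Emit:
move_arm:
  series:
    - [0,0,0,0,0,0]
    - [0,0,0,0,0,0]
    - [0,0,0,0,0,0]
    - [0,0,0,0,0,0]
    - [0,0,0,0,0,0]
    - [0,0,0,0,0,0]
  grip: 0.7

```text
clock: 16.2
position: [0.5564, -0.1763, 0.1274]
ee_rot: [-2.41, -2.015, 0.0]
force: [0.8, -0.0, -0.9]
width: 0.692
```

Emit:
move_arm:
  series:
    - [0,0,0.5,0,0,0]
    - [0,0,2,0,0,0]
    - [0,0,3,0,0,0]
    - [0,0,3,0,0,0]
    - [0,-2,3,0,0,0]
    - [0,-2,0,0,0,0]
    - [0,0,0,0,0,0]
    - [0,0,0,0,0,0]

```text
clock: 17.0
position: [0.5563, -0.2164, 0.2425]
ee_rot: [-2.411, -2.014, -0.0]
force: [-0.5, 0.4, -0.3]
width: 0.701
```

```bash
python3 - <<'E'
from h import *
T=[]
s=monitor.observe(); print(s['position'],s['force'],s['width'],s['clock'])
for n,w in [('wrist',60),('scene',25)]:
    c=cam(n)
    q=proj(c,[.557,-.176,.1])[0].round().astype(int); print(q)
    T.append(cv2.resize(c['img'][q[1]-w:q[1]+w,q[0]-w:q[0]+w,::-1],(400,400),interpolation=2))
cv2.imwrite('pics/end.png',np.hstack(T))
E
```

```text
[ 0.55625343 -0.21638034  0.24248201] [-0.45416811  0.40782956 -0.26026342] 0.7011721377971508 17.0
[316 181]
[398 301]
```

View pics/end.png

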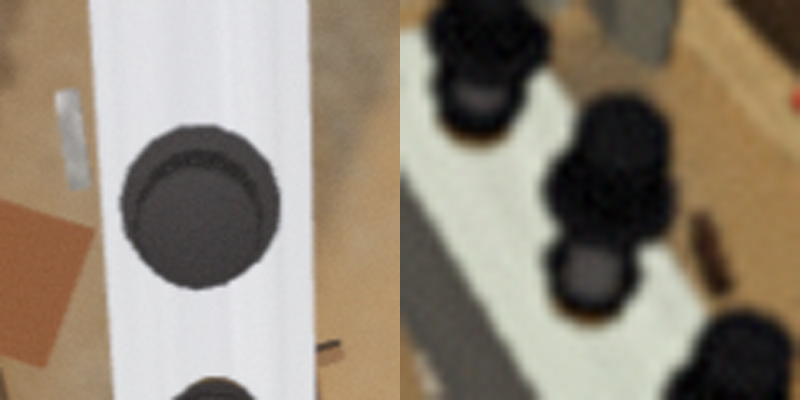

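The plug stands upright in the middle port. The collar is back down, with only a thin rim of brass showing as on the neighbouring port, and the gripper is clear. Handing in.

```bash
python3 -c "
from cell import workorder; print(workorder.sign_off())"
```

```text
the job is handed in; nothing more can be done
None
```

The long plug is in the open middle port, locked and released, and the job is handed in at about 17 s on the robot's clock.

- **Picking:** I took the plug in the near end of the rack, which showed bare steel stem under its flange. The short plug, the coloured look-alikes and the bystanders were not touched.
- **Pushing in:** The plug met the jaws at about 7 to 9 N. The force fell at two points, about 33 and 36 mm below the mouth; I took the second as the snap. It then rose steadily to 19 N on the seal, where I stopped, at about 38 mm by the gripper's reading.
- **Hard stop not felt:** I stopped within the 16 to 20 N given as enough, so I did not feel a distinct hard stop.
- **Tug:** At about 12 N upward the pictures showed brass under the black collar, so it had lifted and the lock held. I could not measure how far it rose. The force did not grow over the last 1.2 mm of the pull.
- **Letting go:** I eased off until the plug rested lightly on the seal at about 5 N, then opened the gripper and backed away. The last picture shows the plug upright, the collar back down and the gripper clear, with no force on the tool beyond the sensor's noise.

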